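# Hang the lift-off door back on the shield box

## Robot

A 6-joint arm with a two-finger parallel gripper is mounted at the origin on the work surface. World frame = base frame: x ahead of the robot, y to its left, z up, the work surface at z = 0. Lengths are in mm, angles in rad, forces in N, time in s.
With the tool pointing down it reaches from about 250 to 775 mm from the base axis. Payload 8.9 kg.
Tool frame: the origin (TCP) lies at the very end of the fingers, on their centre line; the grasp point (between the pads) lies 19 mm behind it; z points along the fingers, y is the line along which they close (so a half turn about z gives the same grasp; the last joint's range is limited). The gripper opens to 85 mm and grips with 20 to 120 N. Pads are 22 mm wide; open, the fingers measure 114 mm over their backs; the gripper's body (76 mm by 85 mm) begins 54 mm behind the grasp point. The pads swing forward as they close: fully open they stand 13 mm farther back than shut.
Start: joints at [-1.426, 0.291, -0.153, 1.127, 0, 1.431], TCP at [147.005, -503.997, 231.305] pointing down, gripper open.
Joint ranges: [-2.52, 2.52], [-0.91, 1.74], [-1.3, 1.37], [-1.96, 2.02], [-1.52, 1.47], [-3.14, 3.14]. Speed limits (rad/s): [2.22, 2.22, 2.79, 3.14, 3.14, 3.14].

## Interface

Orientations are given as a unit quaternion [x, y, z, w].
In Python, from plant import manip gives the robot as it stands.
- The arm moves only by the shell command python3 -m creep 'ROWS' [OPENING] [FORCE]. ROWS is a JSON object of lists of equal length, an entry for each row: "linear": the shift along the tool's x, y, z in units of 25 mm (1.0 is 25 mm), a list of three; "turn": the turn about the tool's z in units of 5 degrees (1.0 is 5 degrees). A call has 1 to 20 rows; each row is the pose to reach, as a shift and turn from the pose commanded when the call began, along the tool's axes at that moment; what a row does not reach only later rows make up. A row lasts 1/8 s, in which the tool goes at most 62.5 mm and 10.7 degrees, less where a joint would pass 70% of its speed; a pose out of reach is approached as far as the arm can. A call with a gripper value outside its range is refused whole. OPENING is the opening, from 0 (shut) to 1 (fully open), set as the call begins (- or left out, the last holds). The fingers move at their own pace and stop on an object; FORCE is the grip in N (left out, the last holds). Time passes only in rows, so rows that repeat a pose let the fingers close. It gives the time, the measured TCP pose, the force, the opening and the grip force at its end, in the units of the state.
- manip.get_obs(): the state, without advancing time (a new reading comes with each control period).
- manip.camera(name): name is "side" or "top"; returns a dict with "img" (420x560x3 uint8, red, green, blue), "mtx" (3x3 intrinsics, pixels), "R" (3x3) and "t" (3): a world point X has camera coordinates R X + t. Camera axes: x right, y down, z forward; pixel columns grow to the right and rows downward; lengths in mm; the calibration is good to about 2 mm. A picture is of the moment at which its call begins. There is no depth.
- manip.job_done(): hands the job in; it is judged then, once.
The state is a dict: "clock": time; "joint_pos": joint angles; "qvel": joint speeds; "joint_torque": joint torques, N m; "eef_pos": TCP position; "tool_rot": TCP orientation; "contact_force": force on the tool from outside, world axes, zero at the start; "ft_torque": the same for the moment, N m; "gripper_width": finger opening in mm; "grasp_force": force on a finger pad.
Only numpy, scipy, OpenCV 4.12 (cv2) and the standard library are available. Lean on these libraries where they do the work, as an engineer would, in place of code of your own. Each camera call takes 0.05 s, during which the arm holds its last target. There are 200 camera calls.

## Task

Take the loose door of the shield box out of the panel rack, hang it on the box's two hinge pins while it stands well open (about square to the front), letting both knuckles slide down gently until they are fully home, and then swing the door shut against its stop and let go. Feel your way onto the pins without forcing the door against the box, and leave the rest of the bench as it is.

Things in the scene. Friction and masses are not known exactly. Their poses are not given: they have to be found in the camera images.
- box: Grey steel shield box fixed to the bench, 140 deep (x) x 160 wide (y) x 170 mm high, open at the front, its -x side (front face at x = -70). Origin: centre of its underside, z up. Two vertical steel pintle pins, one above the other on one hinge axis, stand in front of the front's -y end on arms of a hinge plate. Over 40 N between the door and box, pins or stop would do damage.
- seat_low (a point): DESIGN place of the foot of the lower pin, on its arm's top: box x -92, y -65, z 45 mm; axes as the box's. The hinge plate is clamped by hand in level slots: the real pins, both alike, firm and vertical, stand up to 10 mm off sideways (y), 1.5 mm in x and 2 mm in z (box axes), differently each time. Each pin: 12 mm diameter, 24 mm tall, flat 9 mm tip with a 2 mm high chamfer.
- seat_up (a point): DESIGN place of the foot of the upper pin: box x -92, y -65, z 125 mm (real one off by the same amounts as the lower). The arms under the pins are 8 mm thick, 22 mm round at the pin, and reach back to the plate on the box's front. The knuckles come to rest on the arms' tops; the lower knuckle must be brought in from the front below the upper arm.
- stop (a point): Middle of the face of the rubber door stop: box x -87, y 50, z 90 mm; the strip is 28 wide (y) and 120 mm high. It meets the inside of the shut door near its free edge and gives about 1 mm per 1.5 N, up to 8 mm.
- door: Loose aluminium lift-off door, 0.29 to 0.47 kg, upright in a rack slot. Origin: on its hinge axis level with the leaf's lower edge; z up, y along the leaf to the free edge, x across. Leaf x -4 to 4, y 16 to 125, z 0 to 150 mm. Hung and shut, its axes match the box's and its origin is by design at box x -92, y -65, z 20 mm; it opens counter-clockwise from above (yaw grows; +90 degrees is square).
- knuckle_low (a point): Centre of the bottom mouth of the lower knuckle (door 0, 0, 25 mm), which rests on the lower pin's arm when home. The two knuckles are tubes on the hinge axis, 28 mm outside, 16 mm bore (open through), 24 mm tall: door z 25 to 49 and 105 to 129 mm.
- knuckle_up (a point): Centre of the upper knuckle's bottom mouth (door x 0, y 0, z 105 mm).
- tab (a point): Centre of the pull tab on the door's top edge (door 0, 64, 170 mm), axes as the door's. The tab is 10 mm thick (x), 36 mm long (y 46 to 82) and 40 mm tall (z 150 to 190): made to be gripped across its thickness from above. The door's centre of mass lies right below it, near door y 64, z 82 mm.
- free_edge (a point): Middle of the free edge of the door (door x 0, y 125, z 75 mm), on the middle plane of the leaf.
- rack: Black panel rack fixed to the bench, 170 (x) x 75 mm (y), floor 8 mm thick, three slots along its y at x = -55, 0 and 55 mm, each 10.4 mm wide between walls 70 mm high. The door and two blank panels stand in the slots in any order, y along the rack's y, leaning up to 2.5 degrees (1.2 mm of play each side); they lift straight out when upright at the slot's middle. Origin: centre of its underside.
- blank_a: Loose blank grey panel 8 x 109 x 105 mm in the rack, without knuckles or tab; stays there. Origin at the level of its lower edge, 70 mm along its -y from its middle.
- blank_b: Second blank panel, like the first.
- meter: Yellow hand multimeter lying on the bench, 150 x 75 x 40 mm; leave alone. Origin: centre of its underside.
- flux: White plastic bottle 44 mm in diameter, 100 mm tall; leave alone. Origin: centre of its underside.
- jar: Brown glass jar 60 mm in diameter, 55 mm tall; leave alone. Origin: centre of its underside.
- driver: Screwdriver lying on the bench; leave alone.
- tray: Black open parts tray 100 x 140 x 30 mm; leave alone. Origin: centre of its underside.
- board: Green circuit board 90 x 120 mm lying flat; leave alone. Origin: centre of its underside.

How it is judged (in metres and radians):
On the way:
1. both knuckles are fully home on the pins while the door stands open by more than 35 degrees (z of knuckle_low in the frame of seat_low between -0.006 and 0.0045 m and horizontal distance between knuckle_low and seat_low below 0.015 m and horizontal distance between knuckle_up and seat_up below 0.015 m and angle between door's own z axis and vertical below 0.07 rad and angle between the y axis of door and the y axis of box, either way round above 0.61 rad), for 0.2 s.
At the end, for the whole second after the job is handed in: Knuckles home on the pins (lower one less than 4.5 mm above and 6 mm below its design seat, both within 15 mm of the design axis), door upright within 4 degrees and shut (middle of the free edge within 10 mm of its place against the stop), at rest and released (z of knuckle_low in the frame of seat_low between -0.006 and 0.0045 m and horizontal distance between knuckle_low and seat_low below 0.015 m and horizontal distance between knuckle_up and seat_up below 0.015 m and angle between door's own z axis and vertical below 0.07 rad and x of free_edge in the frame of box above -0.101 m and y of free_edge in the frame of box above 0.03 m and contact force between door and the fingers below 0.1 N and linear speed of door below 0.01 m/s); the robot touches nothing.
It fails at once if the door and the box (with its pins and stop) are pressed together with more than 40 N (contact force between door and box above 40 N).
It fails at once if a blank panel is moved by more than 30 mm (distance of any of blank_a, blank_b from where it was at the start of the episode above 0.03 m).
It fails at once if something else on the bench is moved by more than 30 mm (distance of any of meter, flux, jar, driver, tray, board from where it was at the start of the episode above 0.03 m).
It also fails if it takes over 72 s, if anything falls off the work surface, if the arm or the gripper's body presses on something with over 40 N, if the wrist force passes 120 N, or if a joint passes its speed limit or range.

## Working session

There is one attempt and no reset: what is moved stays moved. The work goes in short steps, Python scripts to look and compute and a shell command to move; the robot and the scene stay as the last step left them, time stands still between calls to the robot, and variables do not carry over. Pictures are saved under pics/ and viewed, at most 10 in all, crops included, and the job is handed in when it is done.

```bash
ls; mkdir -p pics; python3 - <<'E'
from plant import manip
import cv2,json
o=manip.get_obs();print({k:o[k] for k in('clock','eef_pos','tool_rot','contact_force','gripper_width')})
for n in('side','top'):
    c=manip.camera(n);cv2.imwrite(f'pics/{n}0.png',c['img'][:,:,::-1]);print(n,c['mtx'].tolist(),c['R'].tolist(),c['t'].tolist())
E
```

```text
pics
{'clock': 0.0, 'eef_pos': array([ 146.93287729, -503.56684238,  230.7372286 ]), 'tool_rot': array([ 9.89951741e-01,  1.41404113e-01, -8.20920456e-06, -6.53408228e-04]), 'contact_force': array([ 0.28178259, -0.82245925, -0.74673113]), 'gripper_width': 85.52585075900217}
side [[400.3145884683385, 0.0, 283.4055002700035], [0.0, 400.3145884683385, 197.4066681560904], [0.0, 0.0, 1.0]] [[-0.8433748432510233, -0.5370618790911794, 0.01683483882796376], [-0.33468781670518455, 0.5005502256376421, -0.7983943492806187], [0.42036048710651785, -0.6789801246289593, -0.6018995358350213]] [486.326346296678, 282.01178771686324, 1001.4709840383699]
top [[474.54008457283066, 0.0, 278.79183297779406], [0.0, 474.54008457283066, 214.26380727204926], [0.0, 0.0, 1.0]] [[-0.018644499325254454, -0.9997837543644255, -0.009210165790336448], [-0.9877561934370928, 0.0198456739430499, -0.15473800939785665], [0.15488732992590326, 0.006212385590177695, -0.9879126081256903]] [37.62342283778728, 552.4415070484241, 1269.2821546177518]
```

View pics/side0.png

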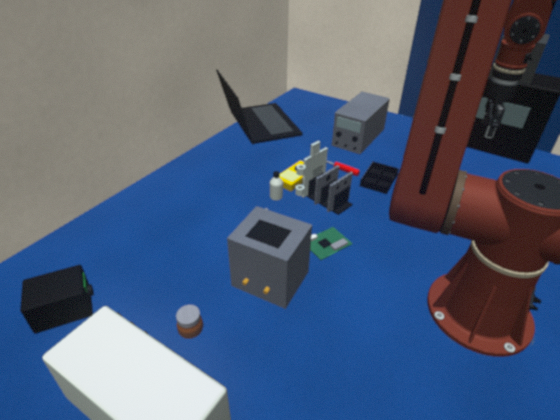

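View pics/top0.png

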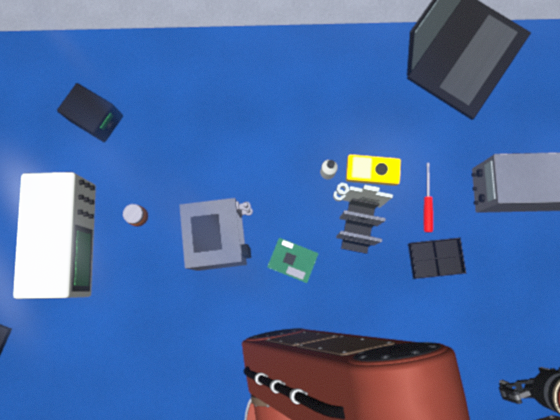

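```bash
python3 - <<'E'
import cv2
t=cv2.imread('pics/top0.png');s=cv2.imread('pics/side0.png')
cv2.imwrite('pics/topc.png',cv2.resize(t[150:280,170:400],(800,452),interpolation=cv2.INTER_CUBIC))
cv2.imwrite('pics/sidec.png',cv2.resize(s[135:305,220:360],(494,600),interpolation=cv2.INTER_CUBIC))
print(800/230,494/140,600/170)
E
```

```text
3.4782608695652173 3.5285714285714285 3.5294117647058822
```

View pics/topc.png

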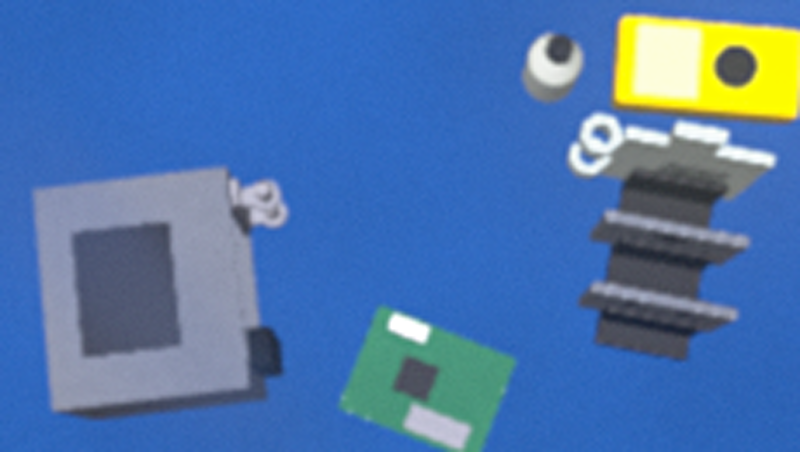

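View pics/sidec.png

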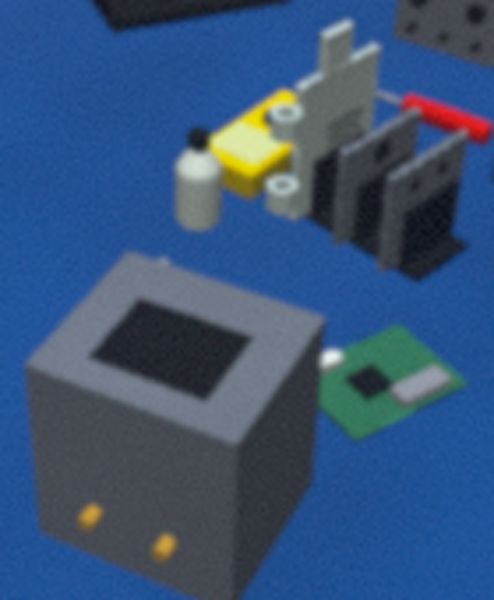

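```bash
cat > h.py <<'E'
import numpy as np,cv2
from plant import manip
def ray(c,u,v):
    d=c['R'].T@np.linalg.solve(c['mtx'],[u,v,1.]);return -c['R'].T@c['t'],d
def onz(c,u,v,z):
    o,d=ray(c,u,v);return o+d*(z-o[2])/d[2]
def proj(c,P):
    q=c['mtx']@(c['R']@np.array(P,float)+c['t']);return q[:2]/q[2]
def tri(c1,p1,c2,p2):
    o1,d1=ray(c1,*p1);o2,d2=ray(c2,*p2)
    s=np.linalg.lstsq(np.c_[d1,-d2],o2-o1,rcond=None)[0]
    a,b=o1+s[0]*d1,o2+s[1]*d2;return (a+b)/2,np.linalg.norm(a-b)
E
python3 - <<'E'
from h import *
ims=[]
for n in('top','side'):
    a=[manip.camera(n) for _ in range(4)]
    c=a[0];c['img']=np.mean([x['img'] for x in a],0);np.save(f'{n}.npy',c,allow_pickle=True);ims.append(c['img'].astype(np.uint8)[:,:,::-1])
t,s=ims
z=lambda im,r,c:cv2.resize(im[r:r+30,c:c+40],(400,300),interpolation=cv2.INTER_CUBIC)
cv2.imwrite('pics/z1.png',np.vstack([np.hstack([z(t,195,230),z(t,180,333)]),np.hstack([z(t,180,363),z(s,140,298)])]))
E
```

```text
(no output)
```

View pics/z1.png

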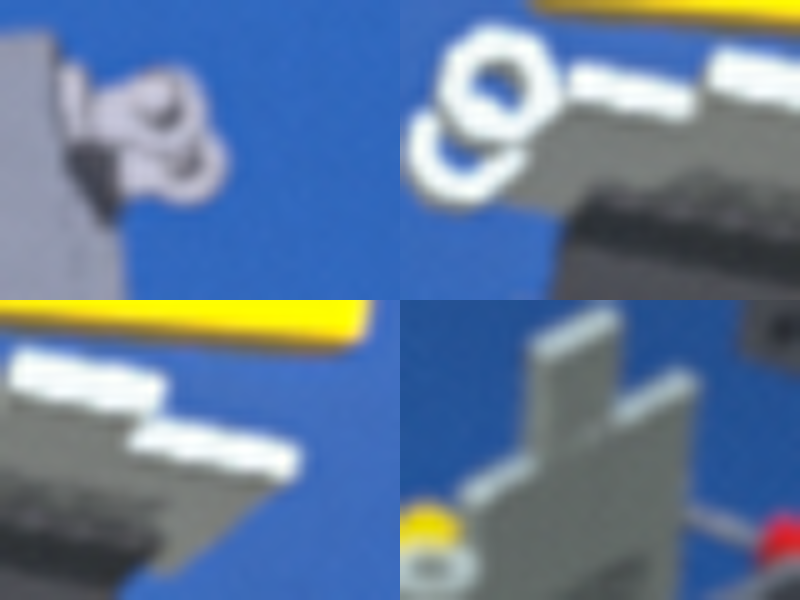

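```bash
python3 - <<'E'
from h import *
np.set_printoptions(precision=1,suppress=True)
T=np.load('top.npy',allow_pickle=True).item();S=np.load('side.npy',allow_pickle=True).item()
print('tab top tri',tri(T,(371.35,187.65),S,(315.05,143.05)))
tab=onz(T,371.35,187.65,198);a=onz(T,349.35,187.75,158);b=onz(T,392.25,195.75,158)
print('tab',tab,'leaf',a,b,np.linalg.norm(a-b),np.degrees(np.arctan2(*(b-a)[1::-1])))
k=onz(T,342.35,188.05,137);print('knuckle',k,np.linalg.norm((tab-k)[:2]),np.degrees(np.arctan2(*(tab-k)[1::-1])))
# tab edges direction
p=onz(T,363+1.35,180+6.7,198);q=onz(T,363+16.1,180+9.4,198);print('tab ends',p,q,np.linalg.norm(p-q),np.degrees(np.arctan2(*(q-p)[1::-1])))
# box top
im=T['img'].astype(np.uint8);hsv=cv2.cvtColor(im,cv2.COLOR_RGB2HSV)
m=((hsv[...,1]<90)).astype(np.uint8);r=np.zeros_like(m);r[190:280,170:262]=m[190:280,170:262]
g=cv2.cvtColor(im,cv2.COLOR_RGB2GRAY)
print('gray col row 245',g[245,172:262:2], 'front',g[233,236:256],'row front sat',hsv[233,236:256,1])
print('top edge col 213',g[192:206,213],'bottom',g[260:274,213])
up=onz(T,246.15,205.35,125);lo=onz(T,248.25,211.15,45);print('arms',up,lo)
print('pin tip',onz(T,230+14.55,195+9.4,149))
for P in((35,190),(226,168),(250,388),(55,411)):print(onz(T,170+P[0]/3.478-.36,150+P[1]/3.478-.36,170))
E
```

```text
tab top tri (array([ 590.9, -203. ,  194.4]), np.float64(0.33068277211258973))
tab [ 590.3 -202.3  198. ] leaf [ 599.6 -154.2  158. ] [ 576.7 -261.8  158. ] 109.94459023761712 -102.01930884791985
knuckle [ 603.6 -139.2  137. ] 64.44627523447583 -101.94377314652596
tab ends [ 593.  -185.2  198. ] [ 585.5 -221.   198. ] 36.54510682801787 -101.84131179741446
gray col row 245 [ 97  99  99  98  98 114 156 153 154 154 138  85  83  84  84  86  87  88
  88  90  89  89  88  89  88 133 147 146 148 148 145 148 150 149 112  64
  57  53  65  98  97  98  98  99 100] front [151 152 150 150 152 153 150 128 104  98  97  97  98  98  99 101 101  98
  99 100] row front sat [ 44  43  42  42  40  38  46  96 165 188 189 189 188 188 188 185 187 189
 187 186]
top edge col 213 [ 97  97  98  97  97  98  98 105 129 150 153 152 152 153] bottom [151 151 152 151 135  89  71  72  78  90  97  96  96  94]
arms [565.4 110.8 125. ] [563.2 111.2  45. ]
pin tip [563.7 113.1 149. ]
[563.5 274.2 170. ]
[576.9 136.2 170. ]
[418.2 119.9 170. ]
[404.7 257.8 170. ]
```

The pictures show the box front facing world -y, with the hinge arms at top px (246,205) and (248,211). The door is in the far slot, with its tab top at top px (371,188) and side px (315,143) and the knuckle ring at top px (342,188). All measured sizes agree with the given ones. Next I check the door's lean and go above the tab.

```bash
cat >> h.py <<'E'
def need(P,phi=None,o=None):
    """units from measured pose to TCP target P, phi = world angle of tool x (deg)"""
    from scipy.spatial.transform import Rotation as Ro
    o=o or manip.get_obs();R=Ro.from_quat(o['tool_rot']).as_matrix()
    f=np.degrees(np.arctan2(R[1,0],R[0,0]));e=o['eef_pos']
    print('t %.2f eef'%o['clock'],np.round(e,1),'phi %.2f'%f,'F',np.round(o['contact_force'],1),'M',np.round(o['ft_torque'],2),'w %.1f gf %.1f'%(o['gripper_width'],o['grasp_force']),'q6 %.2f tilt %.4f'%(o['joint_pos'][5],R[2,2]))
    if P is not None: print('  lin units',np.round(R.T@(np.array(P)-e)/25,3),'turn',None if phi is None else round(-((phi-f+180)%360-180)/5,3))
E
python3 - <<'E'
from h import *
np.set_printoptions(precision=1,suppress=True)
T=np.load('top.npy',allow_pickle=True).item();S=np.load('side.npy',allow_pickle=True).item()
x=np.array([np.cos(np.radians(-11.9)),np.sin(np.radians(-11.9))])
for n,P in(('tab198',onz(T,371.35,187.65,198)),('leafa158',onz(T,349.35,187.75,158)),('leafb',onz(T,392.25,195.75,158)),('kup137',onz(T,342.35,188.05,137)),('klow57',onz(T,339.05,194.55,57))):print(n,P,'across',x@P[:2])
# rings in the side view: fit
g=cv2.cvtColor(S['img'].astype(np.uint8),cv2.COLOR_RGB2HSV)
for u,v,z in((220+286/3.5286,135+110/3.5294,137),(220+282/3.5286,135+186/3.5294,57)):
    P=onz(S,u,v,z);print('side',P,x@P[:2])
E
python3 -m creep '{"linear":[[0.5,-0.2,-0.4],[1.5,-0.5,-0.8],[3.3,-1.1,-1.2],[5.4,-1.8,-1.2],[7.5,-2.4,-1.2],[9.6,-3.1,-1.2],[11.7,-3.8,-1.2],[13.8,-4.5,-1.2],[15.9,-5.1,-1.2],[17.8,-5.8,-1.2],[19.3,-6.3,-1.2],[20.2,-6.6,-1.2],[20.4,-6.6,-1.2],[20.4,-6.6,-1.2],[20.4,-6.6,-1.2],[20.4,-6.6,-1.2]],"turn":[-1,-3,-5,-7,-9,-11,-13,-15,-17,-19,-21,-23,-25,-27,-29,-31]}' 0.7 40
```

```text
tab198 [ 590.3 -202.3  198. ] across 619.3094301325493
leafa158 [ 599.6 -154.2  158. ] across 618.5224302354173
leafb [ 576.7 -261.8  158. ] across 618.2934892378773
kup137 [ 603.6 -139.2  137. ] across 619.3586661495551
klow57 [ 602.5 -139.9   57. ] across 618.3581158528984
side [ 602.2 -139.8  137. ] 618.0536013018761
side [ 599.7 -135.    57. ] 614.6123290484148
clock: 2.5
eef_pos: [590.4, -202.7, 261.2]
tool_rot: [0.073, 0.997, 0.0, -0.0]
contact_force: [-0.2, -1.0, 0.4]
gripper_width: 59.6
grasp_force: 0.0
```

```bash
python3 -c "
from h import *
need((589.3,-202.1,168),-101.9)"
```

```text
t 2.50 eef [ 590.4 -202.7  261.2] phi 171.59 F [-0.2 -1.   0.4] M [0.01 0.01 0.04] w 59.6 gf 0.0 q6 -0.30 tilt -1.0000
  lin units [0.047 0.018 3.727] turn -17.301
```

```bash
python3 -m creep '{"linear":[[0.05,0.02,0],[0.05,0.02,0],[0.05,0.02,0],[0.05,0.02,0],[0.05,0.02,0],[0.05,0.02,0.2],[0.05,0.02,0.6],[0.05,0.02,1.2],[0.05,0.02,2.0],[0.05,0.02,2.8],[0.05,0.02,3.4],[0.05,0.02,3.7],[0.05,0.02,3.73],[0.05,0.02,3.73]],"turn":[-2,-4,-6,-8,-10,-12,-14,-15.6,-16.7,-17.3,-17.3,-17.3,-17.3,-17.3]}' 0.7 40
python3 - <<'E'
from h import *
need((589.3,-202.1,168),-101.9)
ims=[]
for n,r,c in(('top',150,320),('side',125,270)):
    im=manip.camera(n)['img'][:,:,::-1];ims.append(cv2.resize(im[r:r+80,c:c+80],(400,400),interpolation=cv2.INTER_CUBIC))
cv2.imwrite('pics/g1.png',np.hstack(ims))
E
```

```text
clock: 4.25
eef_pos: [589.6, -202.3, 168.7]
tool_rot: [-0.628, 0.779, -0.0, 0.0]
contact_force: [-0.1, 0.4, 0.8]
gripper_width: 60.1
grasp_force: 0.0
t 4.25 eef [ 589.6 -202.3  168.7] phi -102.26 F [-0.1  0.4  0.8] M [ 0.02  0.03 -0.06] w 60.1 gf 0.0 q6 -1.80 tilt -1.0000
  lin units [-0.005  0.013  0.026] turn -0.071
```

View pics/g1.png

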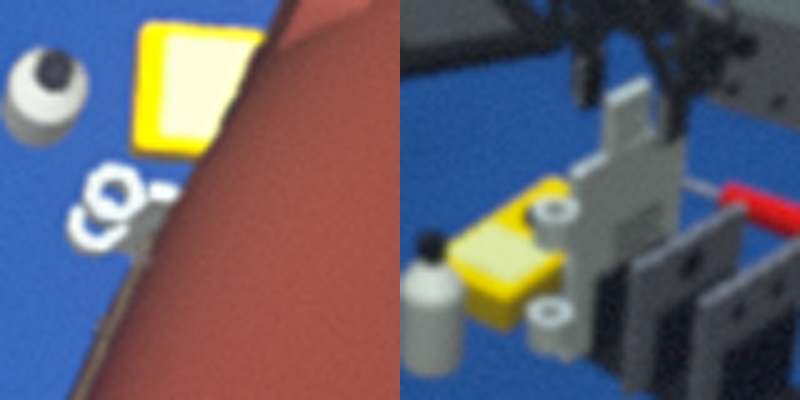

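The side view shows the tab standing between the two fingers at crop px (628,110). I close the gripper.

```bash
python3 -m creep '{"linear":[[0,0,0],[0,0,0],[0,0,0],[0,0,0],[0,0,0],[0,0,0],[0,0,0],[0,0,0]],"turn":[0,0,0,0,0,0,0,0]}' 0 60
python3 -c "
from h import *
need(None)"
```

```text
clock: 5.35
eef_pos: [589.7, -202.2, 168.3]
tool_rot: [-0.628, 0.778, -0.0, 0.0]
contact_force: [4.7, -0.8, 2.8]
gripper_width: 8.9
grasp_force: 59.8
t 5.35 eef [ 589.7 -202.2  168.3] phi -102.24 F [ 4.7 -0.8  2.8] M [-0.24 -1.07 -0.04] w 8.9 gf 59.8 q6 -1.80 tilt -1.0000
```

```bash
python3 -m creep '{"linear":[[0,-0.02,0],[0,-0.04,0],[0,-0.04,0]],"turn":[0,0,0]}'
python3 -c "
from h import *
need(None)"
```

```text
clock: 5.72
eef_pos: [590.0, -202.3, 168.3]
tool_rot: [-0.628, 0.778, 0.0, -0.0]
contact_force: [0.3, -0.0, 5.2]
gripper_width: 9.2
grasp_force: 60.4
t 5.72 eef [ 590.  -202.3  168.3] phi -102.24 F [ 0.3 -0.   5.2] M [-0.07 -0.5  -0.05] w 9.2 gf 60.4 q6 -1.80 tilt -1.0000
```

Relieved. I lift slowly at first.

```bash
python3 -m creep '{"linear":[[0,0,-0.1],[0,0,-0.3],[0,0,-0.6],[0,0,-1],[0,0,-1.5],[0,0,-2],[0,0,-2.6],[0,0,-3.2],[0,0,-3.8],[0,0,-4.2],[0,0,-4.4],[0,0,-4.4],[0,0,-4.4]],"turn":[0,0,0,0,0,0,0,0,0,0,0,0,0]}'
python3 -c "
from h import *
need(None)
a=np.radians(275.9);hx=np.array([564.2,111.7]);t=hx+64*np.array([np.cos(a),np.sin(a)]);print(t)
need((t[0]+5,t[1]-65,251),-84.1)"
```

```text
clock: 7.35
eef_pos: [590.0, -202.2, 277.4]
tool_rot: [-0.628, 0.778, 0.0, -0.0]
contact_force: [-0.4, 0.1, -5.4]
gripper_width: 9.1
grasp_force: 58.9
t 7.35 eef [ 590.  -202.2  277.4] phi -102.24 F [-0.4  0.1 -5.4] M [ 0.   -0.02 -0.01] w 9.1 gf 58.9 q6 -1.80 tilt -1.0000
[570.77872235  48.0390197 ]
t 7.35 eef [ 590.  -202.2  277.4] phi -102.24 F [-0.4  0.1 -5.4] M [ 0.   -0.02 -0.01] w 9.1 gf 58.9 q6 -1.80 tilt -1.0000
  lin units [-7.122  2.125  1.062] turn -3.629
```

```bash
python3 -m creep '{"linear":[[-0.2,0.1,0],[-0.6,0.2,0],[-1.4,0.4,0],[-2.4,0.7,0],[-3.4,1.0,0],[-4.4,1.3,0],[-5.3,1.6,0],[-6.1,1.8,0.2],[-6.7,2.0,0.5],[-7.0,2.1,1.0],[-7.1,2.1,1.6],[-7.1,2.1,2.1],[-7.1,2.1,2.5],[-7.1,2.1,2.6],[-7.1,2.1,2.6],[-7.1,2.1,2.6]],"turn":[-0.2,-0.5,-1,-1.5,-2,-2.5,-3,-3.4,-3.6,-3.6,-3.6,-3.6,-3.6,-3.6,-3.6,-3.6]}'
python3 - <<'E'
from h import *
need((570.8,48,212),-84.1)
ims=[]
for n,r,c in(('top',180,205),('side',140,230)):
    a=[manip.camera(n)['img'] for _ in range(4)];np.save('im_'+n,np.mean(a,0))
    im=np.mean(a,0).astype(np.uint8)[:,:,::-1];ims.append(cv2.resize(im[r:r+80,c:c+80],(400 if n=='side' else 400,400),interpolation=cv2.INTER_CUBIC))
cv2.imwrite('pics/g2.png',np.hstack(ims))
E
```

```text
clock: 9.35
eef_pos: [576.9, -17.9, 213.6]
tool_rot: [0.742, -0.671, 0.0, -0.0]
contact_force: [-0.4, -0.4, -4.0]
gripper_width: 9.5
grasp_force: 59.0
t 9.35 eef [576.9 -17.9 213.6] phi -84.25 F [-0.4 -0.4 -4. ] M [ 0.08 -0.06  0.  ] w 9.5 gf 59.0 q6 -1.83 tilt -1.0000
  lin units [-2.647 -0.022  0.062] turn -0.03
```

View pics/g2.png

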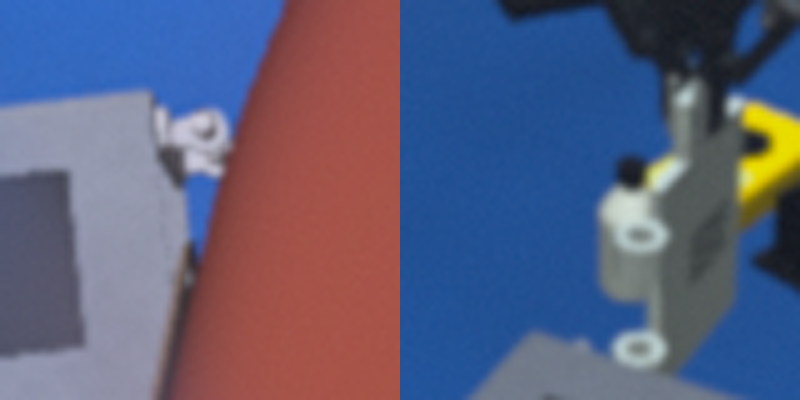

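```bash
python3 - <<'E'
from h import *
np.set_printoptions(precision=1,suppress=True)
S=np.load('side.npy',allow_pickle=True).item();T=np.load('top.npy',allow_pickle=True).item()
im=np.load('im_side.npy').astype(np.uint8);hsv=cv2.cvtColor(im,cv2.COLOR_RGB2HSV)
for (r,c),z in(((178,268),182.3),((201,268),102.3)):
    m=((hsv[r:r+18,c:c+22,2]>195)).astype(np.uint8)
    cs,_=cv2.findContours(m,cv2.RETR_EXTERNAL,cv2.CHAIN_APPROX_NONE);k=max(cs,key=cv2.contourArea);e=cv2.fitEllipse(k)
    u,v=e[0][0]+c,e[0][1]+r;print(e,u,v,onz(S,u,v,z),'exp px',proj(S,(570.5,45.8,z)))
# same view check on box: top corners predicted vs side picture
for P in((563.5,274.2,170),(576.9,136.2,170),(418.2,119.9,170),(404.7,257.8,170)):print(proj(S,P))
E
```

```text
((7.13491678237915, 4.017331600189209), (6.62510871887207, 7.059666633605957), 139.8084259033203) 275.13491678237915 182.0173316001892 [586.2  33.7 182.3] exp px [277.5 185.9]Traceback (most recent call last):
  File "<stdin>", line 7, in <module>
cv2.error: OpenCV(4.12.0) /io/opencv/modules/imgproc/src/shapedescr.cpp:361: error: (-201:Incorrect size of input array) There should be at least 5 points to fit the ellipse in function 'fitEllipseNoDirect'
```

```bash
python3 - <<'E'
from h import *
np.set_printoptions(precision=1,suppress=True)
S=np.load('side.npy',allow_pickle=True).item()
for P,q in(((576.9,136.2),(256.5,206)),((418.2,119.9),(311.8,224.7)),((404.7,257.8),(287.1,260.1)),((563.5,274.2),(226.8,237.2))):print(P,onz(S,*q,170))
print(onz(S,277.6,186.6,182.3),onz(S,277.6,209.6,102.3))
E
python3 -m creep '{"linear":[[-0.2,0,0],[-0.5,0,0],[-0.9,0,0],[-1.3,0,0],[-1.6,0,0],[-1.8,0,0],[-2.0,0,0],[-2.2,0,0],[-2.35,0,0],[-2.5,-0.01,0],[-2.6,-0.02,0],[-2.65,-0.02,0],[-2.65,-0.02,0],[-2.65,-0.02,0]],"turn":[0,0,0,0,0,0,0,0,0,0,0,0,0,0]}'
python3 -c "
from h import *
need((570.8,48,212),-84.1)"
```

```text
(576.9, 136.2) [575.8 137.7 170. ]
(418.2, 119.9) [418.5 122.7 170. ]
(404.7, 257.8) [405.6 258.6 170. ]
(563.5, 274.2) [564.8 274.2 170. ]
[568.4  48.2 182.3] [567.3  48.8 102.3]
clock: 11.5
eef_pos: [570.4, 48.1, 213.1]
tool_rot: [0.742, -0.671, 0.0, 0.0]
contact_force: [0.6, -0.1, -5.2]
gripper_width: 9.1
grasp_force: 58.9
t 11.50 eef [570.4  48.1 213.1] phi -84.24 F [ 0.6 -0.1 -5.2] M [-0.1   0.02  0.02] w 9.1 gf 58.9 q6 -1.71 tilt -1.0000
  lin units [ 0.007 -0.014  0.042] turn -0.029
```

```bash
python3 -m creep '{"linear":[[0,0,0.04],[0,0,0.1],[0,0,0.16],[0,0,0.2],[0,0,0.24],[0,0,0.24]],"turn":[0,0,0,0,0,0]}'
python3 -c "
from h import *
need(None)"
python3 -m creep '{"linear":[[0,0,0.02],[0,0,0.04],[0,0,0.06],[0,0,0.08],[0,0,0.08]],"turn":[0,0,0,0,0]}'
python3 -c "
from h import *
need(None)"
python3 -m creep '{"linear":[[0,0,0.02],[0,0,0.04],[0,0,0.06],[0,0,0.08],[0,0,0.08]],"turn":[0,0,0,0,0]}'
python3 -c "
from h import *
need(None)"
```

```text
clock: 12.25
eef_pos: [570.3, 48.2, 207.0]
tool_rot: [0.742, -0.671, -0.0, 0.0]
contact_force: [0.7, -0.8, -4.5]
gripper_width: 9.2
grasp_force: 59.0
t 12.25 eef [570.3  48.2 207. ] phi -84.24 F [ 0.7 -0.8 -4.5] M [ 0.04  0.02 -0.06] w 9.2 gf 59.0 q6 -1.71 tilt -1.0000
clock: 12.88
eef_pos: [570.4, 48.2, 205.0]
tool_rot: [0.742, -0.671, -0.0, 0.0]
contact_force: [0.1, -0.2, -4.7]
gripper_width: 8.9
grasp_force: 59.0
t 12.88 eef [570.4  48.2 205. ] phi -84.24 F [ 0.1 -0.2 -4.7] M [-0.02  0.02 -0.04] w 8.9 gf 59.0 q6 -1.71 tilt -1.0000
clock: 13.5
eef_pos: [570.4, 48.2, 203.0]
tool_rot: [0.742, -0.671, -0.0, 0.0]
contact_force: [0.2, 0.7, -3.9]
gripper_width: 9.0
grasp_force: 59.0
t 13.50 eef [570.4  48.2 203. ] phi -84.24 F [ 0.2  0.7 -3.9] M [ 0.   -0.    0.04] w 9.0 gf 59.0 q6 -1.71 tilt -1.0000
```

```bash
python3 -m creep '{"linear":[[0,0,0.02],[0,0,0.04],[0,0,0.06],[0,0,0.08],[0,0,0.08]],"turn":[0,0,0,0,0]}' >/dev/null
python3 -c "
from h import *
need(None)"
python3 -m creep '{"linear":[[0,0,0.02],[0,0,0.04],[0,0,0.06],[0,0,0.08],[0,0,0.08]],"turn":[0,0,0,0,0]}' >/dev/null
python3 -c "
from h import *
need(None)"
```

```text
t 14.12 eef [570.4  48.2 201. ] phi -84.24 F [ 0.9 -0.2 -4.6] M [ 0.04 -0.06 -0.03] w 9.0 gf 58.9 q6 -1.71 tilt -1.0000
t 14.75 eef [570.4  48.2 199. ] phi -84.24 F [ 0.9  0.2 -3.6] M [ 0.04 -0.14 -0.04] w 8.9 gf 59.0 q6 -1.71 tilt -1.0000
```

```bash
python3 -m creep '{"linear":[[0,0,0.04],[0,0,0.08],[0,0,0.12],[0,0,0.16],[0,0,0.16]],"turn":[0,0,0,0,0]}' >/dev/null
python3 -c "
from h import *
need(None)"
python3 -m creep '{"linear":[[0,0,0.04],[0,0,0.08],[0,0,0.12],[0,0,0.16],[0,0,0.16]],"turn":[0,0,0,0,0]}' >/dev/null
python3 -c "
from h import *
need(None)"
```

```text
t 15.38 eef [570.4  48.2 195. ] phi -84.24 F [ 0.2 -0.2 -4.7] M [ 0.1  -0.2  -0.06] w 8.9 gf 58.9 q6 -1.71 tilt -1.0000
t 16.00 eef [570.4  48.3 191. ] phi -84.24 F [ 0.5  0.6 -5. ] M [ 0.1  -0.24 -0.01] w 8.9 gf 58.9 q6 -1.71 tilt -1.0000
```

```bash
python3 -m creep '{"linear":[[0,0,0.04],[0,0,0.08],[0,0,0.12],[0,0,0.16],[0,0,0.2],[0,0,0.24],[0,0,0.28],[0,0,0.28]],"turn":[0,0,0,0,0,0,0,0]}' >/dev/null
python3 -c "
from h import *
need(None)"
python3 -m creep '{"linear":[[0,0,0.02],[0,0,0.04],[0,0,0.06],[0,0,0.06]],"turn":[0,0,0,0]}' >/dev/null
python3 -c "
from h import *
need(None)"
python3 -m creep '{"linear":[[0,0,0.02],[0,0,0.04],[0,0,0.06],[0,0,0.06]],"turn":[0,0,0,0]}' >/dev/null
python3 -c "
from h import *
need(None)"
```

```text
t 17.00 eef [570.4  48.2 184. ] phi -84.24 F [ 1.5  0.3 -3.8] M [ 0.09 -0.24 -0.04] w 8.7 gf 58.9 q6 -1.71 tilt -1.0000
t 17.50 eef [570.4  48.2 182.5] phi -84.24 F [ 1.6  0.6 -4.6] M [ 0.1  -0.27 -0.08] w 9.2 gf 59.0 q6 -1.71 tilt -1.0000
t 18.00 eef [570.4  48.2 181. ] phi -84.24 F [ 1.2  0.6 -5.1] M [ 0.03 -0.29 -0.04] w 9.3 gf 59.0 q6 -1.71 tilt -1.0000
```

```bash
for i in 1 2; do python3 -m creep '{"linear":[[0,0,0.02],[0,0,0.04],[0,0,0.04]],"turn":[0,0,0]}' >/dev/null
python3 -c "
from h import *
need(None)"; done
```

```text
t 18.38 eef [570.5  48.2 180.4] phi -84.24 F [ 0.6 -0.9 -0.5] M [ 0.   -0.12 -0.  ] w 9.0 gf 59.6 q6 -1.71 tilt -1.0000
t 18.75 eef [570.8  48.  180.1] phi -84.24 F [-1.3 -1.6  8.2] M [-0.11  0.44  0.08] w 9.3 gf 60.9 q6 -1.71 tilt -1.0000
```

```bash
python3 -m creep '{"linear":[[0,-0.02,-0.02],[0,-0.02,-0.02],[0,-0.02,-0.02]],"turn":[0,0,0]}' >/dev/null
python3 -c "
from h import *
need(None)"
python3 -m creep '{"linear":[[0,0.134,0],[-0.014,0.268,0],[-0.031,0.4,0],[-0.056,0.532,0],[-0.087,0.663,0],[-0.125,0.791,0],[-0.17,0.917,0],[-0.221,1.041,0],[-0.279,1.162,0],[-0.343,1.28,0],[-0.343,1.28,0]],"turn":[0.6,1.2,1.8,2.4,3,3.6,4.2,4.8,5.4,6,6]}' >/dev/null
python3 -c "
from h import *
need(None)"
```

```text
t 19.12 eef [571.   48.1 180.1] phi -84.24 F [-1.2 -2.9  8.1] M [-0.24  0.58  0.1 ] w 9.0 gf 60.7 q6 -1.71 tilt -1.0000
t 20.50 eef [538.8  53.5 180.1] phi -114.23 F [ 0.9 -1.7  4.7] M [-0.17 -0.34 -0.09] w 9.0 gf 60.3 q6 -1.18 tilt -1.0000
```

```bash
python3 -m creep '{"linear":[[0,0.134,-0.01],[-0.014,0.268,-0.01],[-0.031,0.4,-0.01],[-0.056,0.532,-0.01],[-0.087,0.663,-0.01],[-0.125,0.791,-0.01],[-0.17,0.917,-0.01],[-0.221,1.041,-0.01],[-0.279,1.162,-0.01],[-0.343,1.28,-0.01],[-0.343,1.28,-0.01]],"turn":[0.6,1.2,1.8,2.4,3,3.6,4.2,4.8,5.4,6,6]}' >/dev/null
python3 -c "
from h import *
need(None)"
```

```text
t 21.88 eef [512.9  74.7 180. ] phi -144.15 F [-0.8 -0.6  3.4] M [-0.   -0.35 -0.08] w 9.1 gf 60.3 q6 -0.62 tilt -1.0000
```

```bash
python3 -m creep '{"linear":[[0,0.134,0],[-0.014,0.268,0],[-0.031,0.4,0],[-0.056,0.532,0],[-0.087,0.663,0],[-0.125,0.791,0],[-0.17,0.917,0],[-0.221,1.041,0],[-0.221,1.041,0]],"turn":[0.6,1.2,1.8,2.4,3,3.6,4.2,4.8,4.8]}' >/dev/null
python3 -c "
from h import *
need(None)"
python3 -m creep '{"linear":[[0,0.067,0],[-0.003,0.134,0],[-0.008,0.2,0],[-0.014,0.268,0],[-0.014,0.268,0]],"turn":[0.3,0.6,0.9,1.2,1.2]}' >/dev/null
python3 -c "
from h import *
need(None)"
```

```text
t 23.00 eef [502.4  98.8 180. ] phi -168.12 F [ 1.6 -1.9  3.9] M [-0.21 -0.66 -0.12] w 9.3 gf 60.3 q6 -0.16 tilt -1.0000
t 23.62 eef [501.1 105.6 180. ] phi -174.26 F [ 3.1 -1.1  4. ] M [-0.42 -1.19 -0.1 ] w 9.0 gf 60.3 q6 -0.04 tilt -1.0000
```

```bash
python3 -m creep '{"linear":[[0,0,0],[0,0,0],[0,0,0],[0,0,0],[0,0,0],[0,0,0]],"turn":[0,0,0,0,0,0]}' 0.5 >/dev/null
python3 -m creep '{"linear":[[0,0,-0.2],[0,0,-0.6],[0,0,-1.2],[0,0,-2],[0,0,-3],[0,0,-4],[-0.5,0,-4.6],[-2,0,-5],[-4,0,-5],[-6,0,-5],[-6,0,-5]],"turn":[0,0,0,0,0,0,0,0,0,0,0]}'
python3 - <<'E'
from h import *
need(None)
ims=[]
for n,r,c in(('top',180,190),('side',170,220)):
    im=manip.camera(n)['img'][:,:,::-1];ims.append(cv2.resize(im[r:r+90,c:c+90],(400,400),interpolation=cv2.INTER_CUBIC))
cv2.imwrite('pics/g3.png',np.hstack(ims))
E
```

```text
clock: 25.75
eef_pos: [652.5, 120.6, 303.1]
tool_rot: [-0.05, 0.999, -0.0, -0.001]
contact_force: [-0.7, -0.2, -0.6]
gripper_width: 42.6
grasp_force: 0.0
t 25.75 eef [652.5 120.6 303.1] phi -174.26 F [-0.7 -0.2 -0.6] M [ 0.03  0.04 -0.02] w 42.6 gf 0.0 q6 -0.03 tilt -1.0000
```

View pics/g3.png

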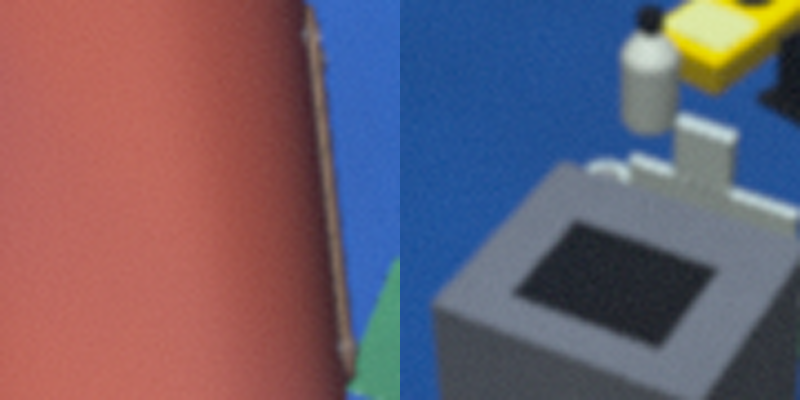

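```bash
python3 -m creep '{"linear":[[0,-0.5,0],[0,-1.5,0],[0,-3,0],[0,-5,0],[0,-7,0],[0,-9,0],[0,-11,0],[0,-12.5,0],[0,-13,0],[0,-13,0]],"turn":[0,0,0,0,0,0,0,0,0,0]}'
python3 - <<'E'
from h import *
ims=[]
for n,r,c in(('top',185,205),('side',190,240)):
    im=manip.camera(n)['img'][:,:,::-1];ims.append(cv2.resize(im[r:r+80,c:c+80],(400,400),interpolation=cv2.INTER_CUBIC))
cv2.imwrite('pics/g4.png',np.hstack(ims))
E
```

```text
clock: 27.1
eef_pos: [682.0, -203.4, 305.5]
tool_rot: [-0.05, 0.999, -0.0, 0.0]
contact_force: [0.9, 0.3, 0.2]
gripper_width: 42.6
grasp_force: 0.0
```

View pics/g4.png

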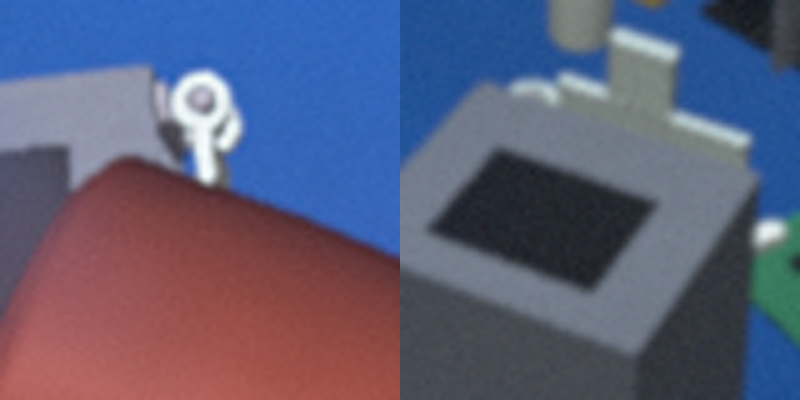

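The top view shows the upper knuckle ring around its pin at crop px (203,100). In the side view the leaf's top edge runs from crop px (560,78) to (750,140). I check how far shut that is.

```bash
python3 - <<'E'
from h import *
S=np.load('side.npy',allow_pickle=True).item()
X=np.array([-.103,.995,0]);Y=np.array([-.995,-.103,0]);C=np.array([490.8,198.3,0])
for q in((271.6,205.2),(309.6,217.6)):
    P=onz(S,*q,170);print(P.round(1),'box x %.1f y %.1f'%(X@(P-C),Y@(P-C)))
E
```

```text
[544.9 113.  170. ] box x -90.5 y -45.0
[436.6 101.8 170. ] box x -90.4 y 63.9
```

```bash
python3 -c "
from plant import manip
print(manip.job_done())"
```

```text
the job is handed in; nothing more can be done
None
```

The door is hung with both knuckles home on the pins, swung shut (free edge measured at box x ≈ -90 mm) and released. I handed the job in at about 27 s; no verdict was shown.

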